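# Unstack checked rescue hardware onto its places

### The job

Take the stack of checked rescue gear apart from the top down, one piece at a time, and set each piece flat and centred on its own plywood place without letting it drop: the white gauge on the narrow strip, the steel maillon on the triangle, the black pulley on the round disc and the aluminium rigging plate on the large rectangle. Lay the gauge and the rigging plate lengthwise along their places (either end first); which way the maillon and the pulley point does not matter. Leave the two purple carabiners where they lie.

Things in the scene. Friction and masses are not known exactly. Their poses are not given: they have to be found in the camera images.
- gauge: White polymer gate gauge, top of the stack: a flat bar 64 mm long (x), 18 mm wide (y), 10 mm thick, with an 8 mm wide, 18 mm long slot in its +x end. Origin: centre of its underside, z up. About 25 g. It lies along the maillon beneath; grip it across its width. Its underside starts 44 mm above the bench.
- maillon: Stainless blunt-tipped triangle maillon, second from the top: a closed loop of 10 mm round bar lying flat, 10 mm thick. Straight base bar at -x (64 mm long over its ends, along y), narrowing to a 30 mm wide straight blunt tip at +x; the base bar's outer edge is at x = -27 mm, the tip's outer edge at x = +27 mm (54 mm overall, the grip from above along x). Origin: midway between those, at the underside, z up. About 120 g. Its underside starts 34 mm above the bench.
- pulley: Black steel pulley, third from the top, lying on its side: two flat cheeks with rounded ends, 76 mm long (x), 48 mm wide (y), 24 mm thick over both cheeks, a 42 mm wheel between them. Origin: centre of its underside, z up. About 400 g. Grip it across its width. Its underside starts 10 mm above the bench.
- rigging_plate: Aluminium rigging plate, bottom of the stack, lying on the bench: 130 mm long (x), 56 mm wide (y), 10 mm thick, with three round holes in a row. Origin: centre of its underside, z up. About 180 g. Grip it across its width.
- gauge_place: The gauge's place: narrow rectangular strip, 90 mm (x) by 36 mm (y). Fixed plywood place, 5 mm thick, lying flat on the bench (its top is 5 mm above the bench). Origin: centre of its underside, z up.
- maillon_place: The maillon's place: equal-sided triangle, about 97 mm a side. Fixed plywood place, 5 mm thick, lying flat on the bench (its top is 5 mm above the bench). Origin: centre of its underside, z up.
- pulley_place: The pulley's place: round disc, 100 mm across. Fixed plywood place, 5 mm thick, lying flat on the bench (its top is 5 mm above the bench). Origin: centre of its underside, z up.
- plate_place: The rigging plate's place: large rectangle, 150 mm (x) by 80 mm (y). Fixed plywood place, 5 mm thick, lying flat on the bench (its top is 5 mm above the bench). Origin: centre of its underside, z up.
- carabiner_a: Purple pear-shaped HMS carabiner, loose, lying flat: 104 mm long (x), 66 mm wide (y), 12 mm high. Origin: its middle, at bench level. Already checked: it is to stay where it lies.
- carabiner_b: Purple pear-shaped HMS carabiner, loose, lying flat: 104 mm long (x), 66 mm wide (y), 12 mm high. Origin: its middle, at bench level. Already checked: it is to stay where it lies.
Not all that is in view belongs to the job. Several things have the shape of the gauge; the one meant has the colours described above.

How it is judged:
On the way, in this order (a step that is already met when the one before it is completed fails the run):
1. the gauge lies released on the narrow strip, the pieces that lay under it still where they were (horizontal distance between gauge and gauge_place below 0.012 m and z of gauge in the frame of gauge_place between 0.002 and 0.009 m and angle between gauge's own z axis and vertical below 0.1 rad and linear speed of gauge below 0.02 m/s and contact force between the fingers and gauge below 0.05 N and angle between the x axis of gauge and the x axis of gauge_place, either way round below 0.25 rad and distance of each of maillon, pulley, rigging_plate from where it was at the start of the episode below 0.05 m), for 0.2 s.
2. the maillon lies released on the triangle, the pieces that lay under it still where they were (horizontal distance between maillon and maillon_place below 0.012 m and z of maillon in the frame of maillon_place between 0.002 and 0.009 m and angle between maillon's own z axis and vertical below 0.1 rad and linear speed of maillon below 0.02 m/s and contact force between the fingers and maillon below 0.05 N and distance of each of pulley, rigging_plate from where it was at the start of the episode below 0.05 m), for 0.2 s.
3. the pulley lies released on the disc, the pieces that lay under it still where they were (horizontal distance between pulley and pulley_place below 0.015 m and z of pulley in the frame of pulley_place between 0.002 and 0.009 m and angle between pulley's own z axis and vertical below 0.1 rad and linear speed of pulley below 0.02 m/s and contact force between the fingers and pulley below 0.05 N and distance of rigging_plate from where it was at the start of the episode below 0.05 m), for 0.2 s.
4. the rigging plate lies released on the large rectangle (horizontal distance between rigging_plate and plate_place below 0.012 m and z of rigging_plate in the frame of plate_place between 0.002 and 0.009 m and angle between rigging_plate's own z axis and vertical below 0.1 rad and linear speed of rigging_plate below 0.02 m/s and contact force between the fingers and rigging_plate below 0.05 N and angle between the x axis of rigging_plate and the x axis of plate_place, either way round below 0.25 rad), for 0.2 s.
At the end, for the whole second after the job is handed in: Each piece flat (0.1 rad) on its own place, centred within 12 mm (pulley 15 mm), released and at rest; gauge and rigging plate within 0.25 rad of their places' long direction; both carabiners within 30 mm of where they lay (all of step 4 and horizontal distance between gauge and gauge_place below 0.012 m and z of gauge in the frame of gauge_place between 0.002 and 0.009 m and angle between each of gauge, maillon, pulley's own z axis and vertical below 0.1 rad and linear speed of each of gauge, maillon, pulley below 0.02 m/s and contact force between the fingers and gauge below 0.05 N and angle between the x axis of gauge and the x axis of gauge_place, either way round below 0.25 rad and horizontal distance between maillon and maillon_place below 0.012 m and z of maillon in the frame of maillon_place between 0.002 and 0.009 m and contact force between the fingers and maillon below 0.05 N and horizontal distance between pulley and pulley_place below 0.015 m and z of pulley in the frame of pulley_place between 0.002 and 0.009 m and contact force between the fingers and pulley below 0.05 N and distance of each of carabiner_a, carabiner_b from where it was at the start of the episode below 0.03 m); the robot touches nothing.
It fails at once if a carabiner is pushed more than 30 mm from where it lay (distance of any of carabiner_a, carabiner_b from where it was at the start of the episode above 0.03 m).
It fails at once if a piece of the stack falls freely at more than 0.8 m/s (a drop of some 3 cm) ((linear speed of gauge above 0.8 m/s and contact force between the fingers and gauge below 0.05 N) or (linear speed of maillon above 0.8 m/s and contact force between the fingers and maillon below 0.05 N) or (linear speed of pulley above 0.8 m/s and contact force between the fingers and pulley below 0.05 N) or (linear speed of rigging_plate above 0.8 m/s and contact force between the fingers and rigging_plate below 0.05 N)).
It also fails if it takes over 106 s, if anything falls off the work surface, if the arm or the gripper's body presses on something with over 40 N, if the wrist force passes 120 N, or if a joint passes its speed limit or range.

### The arm

A 6-joint arm with a two-finger parallel gripper is mounted at the origin on the work surface. World frame = base frame: x ahead of the robot, y to its left, z up, the work surface at z = 0. Lengths are in m, angles in rad, forces in N, time in s.
With the tool pointing down it reaches from about 0.325 to 0.75 m from the base axis. Payload 7.6 kg.
Tool frame: the origin (TCP) lies at the very end of the fingers, on their centre line; the grasp point (between the pads) lies 19 mm behind it; z points along the fingers, y is the line along which they close (so a half turn about z gives the same grasp; the last joint's range is limited). The gripper opens to 85 mm and grips with 20 to 120 N. Pads are 22 mm wide; open, the fingers measure 114 mm over their backs; the gripper's body (76 mm by 85 mm) begins 54 mm behind the grasp point. The pads swing forward as they close: fully open they stand 13 mm farther back than shut.
Start: joints at [1.146, 0.052, 1.401, -0, 1.689, -0.07], TCP at [0.182, 0.492, 0.231] pointing down, gripper open.
Joint ranges: [-2.9, 2.9], [-0.91, 2.17], [0.12, 2.37], [-1.06, 4.2], [0.26, 2.73], [-2.93, 2.93]. Speed limits (rad/s): [2.57, 2.57, 3.01, 3.14, 3.14, 3.14].

### API

Orientations are given as a unit quaternion [x, y, z, w].
In Python, from bench import ctrl gives the robot as it stands.
- The arm moves only by the shell command python3 -m handwheel 'ROWS'. ROWS is JSON, a list of rows, each a list of 3 entries, a list of its own where there are three numbers: the shift along the tool's x, y, z in mm, then the turn about the tool's z in degrees, then the gripper's target within -1 to 1 (shut at 1, half-way at 0, fully open at -1). In form: [[[x, y, z], spin, hand], ...]. A call has 1 to 10 rows; each row shifts and turns the commanded pose from where the row before left it, along the tool's axes as they then stand; what a row does not reach is not made up. A row lasts 1/10 s, in which the tool goes at most 50 mm and 8.59 degrees, less where a joint would pass 70% of its speed; a pose out of reach is approached as far as the arm can. A call is refused whole if a number of a shift passes 50 or a number of a turn 8.59, either way. A call with a gripper value outside its range is refused whole. The fingers move at their own pace and stop on an object; the grip force is fixed at half the most. Time passes only in rows, so rows that do not move let the fingers close. It gives the time, the measured TCP pose, the force, the opening and the grip force at its end, in the units of the state.
- ctrl.read_state(): the state, without advancing time (a new reading comes with each control period).
- ctrl.capture(name): name is "scene" or "top" or "wrist"; returns the picture (420x560x3 uint8, red, green, blue); there is no depth.
- ctrl.camera_params(name): a dict with "intrinsics" (3x3 intrinsics, pixels), "k1" (the pictures are not rectified: a ray, as slopes to the right and down, at radius r is drawn at 1 + k1 r^2 times it, then the intrinsics apply), "eye" and "attitude" of the camera in the world. Camera axes: x right, y up, looking along -z (the intrinsics and any distortion apply to the point x, -y, -z); pixel columns grow to the right and rows downward; lengths in m; the calibration is good to about 2 mm. A picture is of the moment at which its call begins: read the wrist's pose just before it. camera_params takes no time and is no camera call; for the wrist camera it gives the pose at the moment of the call.
- ctrl.close_job(): hands the job in; it is judged then, once.
The state is a dict: "clock": time; "joint_pos": joint angles; "qd": joint speeds; "joint_efforts": joint torques, N m; "tool_pos": TCP position; "orientation": TCP orientation; "contact_force": force on the tool from outside, world axes, zero at the start; "ft_torque": the same for the moment, N m; "grip_width": finger opening in m; "gripper_force": force on a finger pad.
Only numpy, scipy, OpenCV 4.12 (cv2) and the standard library are available. Lean on these libraries where they do the work, as an engineer would, in place of code of your own. Each camera call takes 0.05 s, during which the arm holds its last target. There are 200 camera calls.

## Working session

There is one attempt and no reset: what is moved stays moved. The work goes in short steps, Python scripts to look and compute and a shell command to move; the robot and the scene stay as the last step left them, time stands still between calls to the robot, and variables do not carry over. Pictures are saved under pics/ and viewed, at most 14 in all, crops included, and the job is handed in when it is done.

```bash
ls; mkdir -p pics; python3 - <<'E'
from bench import ctrl
import cv2,numpy as np
s=ctrl.read_state();print({k:np.round(v,3).tolist() for k,v in s.items()})
for n in("top","scene"):
    im=ctrl.capture(n);cv2.imwrite(f"pics/{n}0.png",im[:,:,::-1]);print(n,{k:np.round(v,4).tolist() for k,v in ctrl.camera_params(n).items()})
print({k:np.round(v,4).tolist() for k,v in ctrl.camera_params("wrist").items()})
E
```

```text
pics
{'clock': 0.0, 'joint_pos': [1.146, 0.053, 1.402, -0.0, 1.689, -0.07], 'qd': [-0.0, 0.002, 0.002, -0.0, -0.0, 0.0], 'joint_efforts': [0.002, -38.167, -36.02, 0.0, 0.006, -0.0], 'tool_pos': [0.182, 0.492, 0.23], 'orientation': [0.176, 0.984, -0.001, -0.0], 'contact_force': [0.047, 0.421, 0.138], 'ft_torque': [-0.031, -0.0, 0.004], 'gripper_force': 0.0, 'grip_width': 0.085}
top {'intrinsics': [[537.6139, 0.0, 274.3882], [0.0, 537.6139, 208.3743], [0.0, 0.0, 1.0]], 'k1': 0.0745, 'eye': [0.3758, -0.0482, 1.2459], 'attitude': [-0.0198, 0.0303, 0.7152, -0.698]}
scene {'intrinsics': [[544.0467, 0.0, 272.0066], [0.0, 544.0467, 217.8944], [0.0, 0.0, 1.0]], 'k1': -0.0879, 'eye': [1.1435, 0.2176, 1.3013], 'attitude': [0.1517, 0.2227, 0.7913, 0.5489]}
{'intrinsics': [[310.5941, 0.0, 275.3217], [0.0, 310.5941, 212.4858], [0.0, 0.0, 1.0]], 'k1': -0.0101, 'eye': [0.1188, 0.5169, 0.3737], 'attitude': [-0.1114, -0.0767, 0.5663, 0.813]}
```

View pics/top0.png

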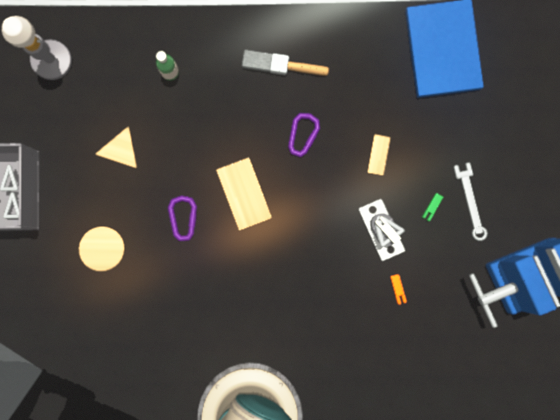

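View pics/scene0.png

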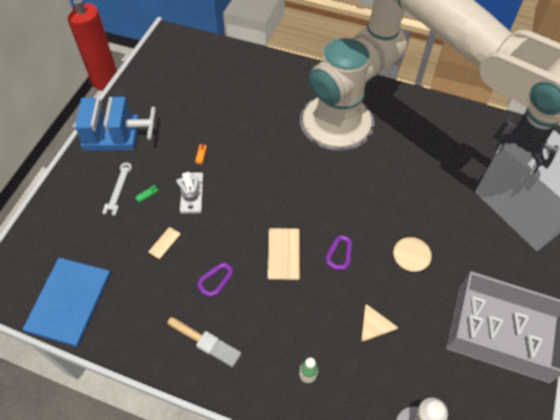

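Both views show the stack at top (382,230) and scene (190,190). Lookalikes for the gauge are green at top (432,207), orange at top (399,289), and white on the stack at top (386,228). By the description, white is the one meant. The places in the top view are the strip (379,155), triangle (120,148), disc (102,249) and rectangle (244,194). Next I measure the places and take a close crop.

```bash
cat > h.py <<'E'
from bench import ctrl
import cv2,numpy as np
from scipy.spatial.transform import Rotation as R
def rays(P,uv):
    uv=np.asarray(uv,float).reshape(-1,2);K=np.array(P['intrinsics'])
    d=(uv-K[:2,2])/[K[0,0],K[1,1]];s=d.copy()
    for _ in range(15): s=d/(1+P['k1']*(s**2).sum(1,keepdims=True))
    return R.from_quat(P['attitude']).apply(np.c_[s[:,0],-s[:,1],-np.ones(len(s))])
def plane(P,uv,z):
    r=rays(P,uv);e=np.array(P['eye']);return e+r*((z-e[2])/r[:,2])[:,None]
def proj(P,X):
    c=R.from_quat(P['attitude']).inv().apply(np.atleast_2d(X)-np.array(P['eye']))
    s=np.c_[c[:,0],-c[:,1]]/-c[:,2:];s=s*(1+P['k1']*(s**2).sum(1,keepdims=True));K=np.array(P['intrinsics'])
    return s*[K[0,0],K[1,1]]+K[:2,2]
def blobs(P,mask,z,amin=100):
    out=[]
    for c in cv2.findContours(mask.astype(np.uint8),cv2.RETR_EXTERNAL,cv2.CHAIN_APPROX_NONE)[0]:
        if cv2.contourArea(c)<amin: continue
        w=(plane(P,c.reshape(-1,2),z)[:,:2]*1e4).astype(np.float32)
        m=cv2.moments(w);r=cv2.minAreaRect(w);b=cv2.boxPoints(r);e=[b[1]-b[0],b[2]-b[1]];e=max(e,key=np.linalg.norm)
        M=cv2.moments(c)
        out.append(dict(px=(round(M['m10']/M['m00']),round(M['m01']/M['m00'])),cen=np.round([m['m10']/m['m00']/10,m['m01']/m['m00']/10],1).tolist(),rect=np.round(np.array(r[0])/10,1).tolist(),size=np.round(sorted(np.array(r[1])/10),1).tolist(),ang=round(float(np.degrees(np.arctan2(e[1],e[0])))%180,1)))
    return out
def take(n,name=None):
    P=ctrl.camera_params(n);im=ctrl.capture(n)
    if name: cv2.imwrite(f"pics/{name}.png",im[:,:,::-1])
    return P,im,cv2.cvtColor(im,cv2.COLOR_RGB2HSV)
E
python3 - <<'E'
from h import *
P=ctrl.camera_params("top");im=cv2.imread("pics/top0.png");h=cv2.cvtColor(im,cv2.COLOR_BGR2HSV)
print("wood");[print(b) for b in blobs(P,cv2.inRange(h,(12,50,110),(32,255,255)),.005)]
print("purple");[print(b) for b in blobs(P,cv2.inRange(h,(130,80,60),(165,255,255)),.006)]
a=cv2.resize(im[190:270,345:445],None,fx=5,fy=5,interpolation=cv2.INTER_CUBIC)
S=cv2.imread("pics/scene0.png");b=cv2.resize(S[160:225,160:225],None,fx=4.6,fy=6.15,interpolation=cv2.INTER_CUBIC)[:400]
c=np.zeros((400,800,3),np.uint8);c[:,:500]=a;c[:b.shape[0],500:500+b.shape[1]]=b[:,:300];cv2.imwrite("pics/crop0.png",c)
print("stack px@.054",plane(P,[[382,230]],.054))
E
```

```text
wood
{'px': (242, 397), 'cen': [42.4, 14.5], 'rect': [34.3, -5.2], 'size': [77.1, 169.0], 'ang': 92.1}
{'px': (398, 288), 'cen': [275.5, -345.0], 'rect': [273.6, -345.6], 'size': [22.8, 66.2], 'ang': 11.5}
{'px': (101, 248), 'cen': [381.9, 328.2], 'rect': [381.8, 328.5], 'size': [101.8, 101.9], 'ang': 43.8}
{'px': (250, 204), 'cen': [476.5, -10.5], 'rect': [485.5, -16.4], 'size': [143.7, 195.4], 'ang': 17.4}
{'px': (379, 155), 'cen': [583.7, -313.5], 'rect': [583.8, -313.6], 'size': [41.5, 95.1], 'ang': 167.8}
{'px': (120, 149), 'cen': [609.3, 285.9], 'rect': [620.9, 281.9], 'size': [85.0, 98.7], 'ang': 70.1}
{'px': (308, 68), 'cen': [793.0, -154.4], 'rect': [793.2, -153.9], 'size': [22.0, 98.0], 'ang': 79.8}
purple
{'px': (182, 217), 'cen': [449.5, 144.3], 'rect': [447.7, 146.2], 'size': [66.3, 103.8], 'ang': 179.2}
{'px': (303, 133), 'cen': [637.7, -138.3], 'rect': [635.8, -138.3], 'size': [67.2, 106.6], 'ang': 160.1}
stack px@.054 [[ 0.40652452 -0.30423844  0.054     ]]
```

View pics/crop0.png

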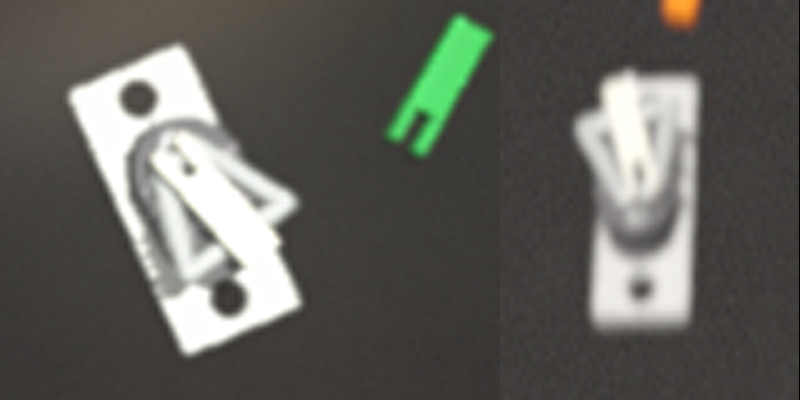

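The crop confirms the choice. The white slotted gauge tops the stack, with its ends near top px (378,219) and (398,239), and the maillon, pulley and plate sit under it. I work out the approach.

```bash
cat >> h.py <<'E'
def go(x,y,z,yaw=None):
    """xyz mm; yaw (deg, mod 180) = world direction of the closing line; prints shift in tool axes now, and spin to do afterwards"""
    s=ctrl.read_state();r=R.from_quat(s['orientation']);p=np.array(s['tool_pos'])*1000
    d=r.inv().apply(np.array([x,y,z])-p);ty=r.apply([0,1,0]);c=np.degrees(np.arctan2(ty[1],ty[0]))
    o=[f"at {np.round(p,1)} closing {c:.1f} t={s['clock']:.1f} F={np.round(s['contact_force'],1)} j6={s['joint_pos'][5]:.2f} shift {np.round(d,1)}"]
    if yaw is not None:
        sp=-((yaw-c+90)%180-90); o.append(f"spin {sp:.1f}")
    print(*o)
E
python3 - <<'E'
from h import *
P=ctrl.camera_params("top")
q=plane(P,[[378.2,219],[398,239]],.054);print(q,np.degrees(np.arctan2(*(q[1]-q[0])[[1,0]])))
W=ctrl.camera_params("wrist");r=R.from_quat(W['attitude']);t=R.from_quat(ctrl.read_state()['orientation'])
print("cam fwd in tool",t.inv().apply(r.apply([0,0,-1])),"up",t.inv().apply(r.apply([0,1,0])),"eye in tool",t.inv().apply(np.array(W['eye'])-ctrl.read_state()['tool_pos']))
go(430,100,220);go(430,-290,220,45)
E
```

```text
[[ 0.4311058  -0.29680274  0.054     ]
 [ 0.38583086 -0.3386956   0.054     ]] -137.22194326736613
cam fwd in tool [-2.68126067e-01  5.57071748e-05  9.63383833e-01] up [ 9.63383679e-01 -5.52117889e-04  2.68126056e-01] eye in tool [ 0.0681163   0.00105417 -0.14311436]
at [182.2 492.1 230.5] closing 69.7 t=0.1 F=[-0.3  0.1  0.3] j6=-0.07 shift [-368.5 -281.6   10.9]
at [182.2 492.1 230.5] closing 69.7 t=0.1 F=[-0.3  0.1  0.3] j6=-0.07 shift [-504.  -647.3   11.4] spin 24.7
```

```bash
python3 -m handwheel '[[[-37,-28,1],0,-1],[[-37,-28,1],0,-1],[[-37,-28,1],0,-1],[[-37,-28,1],0,-1],[[-37,-28,1],0,-1],[[-37,-28,1],0,-1],[[-37,-28,1],0,-1],[[-37,-28,1],0,-1],[[-37,-28,1],0,-1],[[-37,-28,1],0,-1]]'; python3 -c "
from h import *
go(430,-290,220,-47)"
```

```text
clock: 1.1
tool_pos: [0.4326, 0.0994, 0.2211]
orientation: [0.177, 0.984, 0.0, -0.0]
contact_force: [0.4, 0.5, 0.6]
grip_width: 0.0854
gripper_force: 0.0
at [432.6  99.4 221.1] closing 69.7 t=1.1 F=[0.4 0.5 0.6] j6=-1.07 shift [-132.9 -366.     1. ] spin -63.3
```

```bash
python3 -m handwheel '[[[-13.5,-39.5,0],0,-1],[[-13.5,-39.5,0],0,-1],[[-13.5,-39.5,0],0,-1],[[-13.5,-39.5,0],0,-1],[[-13.5,-39.5,0],0,-1],[[-13.5,-39.5,0],0,-1],[[-13.5,-39.5,0],0,-1],[[-13.5,-39.5,0],0,-1],[[-13.5,-39.5,0],0,-1],[[-13.5,-39.5,0],0,-1]]' >/dev/null;  python3 -m handwheel '[[[0,0,0],8.5,-1],[[0,0,0],8.5,-1],[[0,0,0],8.5,-1],[[0,0,0],8.5,-1],[[0,0,0],8.5,-1],[[0,0,0],8.5,-1],[[0,0,0],8.5,-1],[[0,0,0],8.5,-1],[[0,0,0],8.5,-1],[[0,0,0],8.5,-1]]'>/dev/null;  python3 -m handwheel '[[[0,0,0],8,-1],[[0,0,0],8,-1],[[0,0,0],8,-1],[[0,0,0],8,-1],[[0,0,0],0,-1]]'; python3 -c "
from h import *
go(408,-318,220,-47)
P,im,h=take('wrist','w1')
import pickle;pickle.dump(P,open('w1.pkl','wb'))"
```

```text
clock: 3.6
tool_pos: [0.4213, -0.316, 0.2208]
orientation: [0.932, 0.363, -0.0, -0.0]
contact_force: [0.4, -0.3, 0.3]
grip_width: 0.0852
gripper_force: 0.0
at [ 421.3 -316.   220.8] closing -47.4 t=3.6 F=[ 0.4 -0.3  0.3] j6=0.11 shift [-11.2  -7.5   0.8] spin -0.4
```

View pics/w1.png

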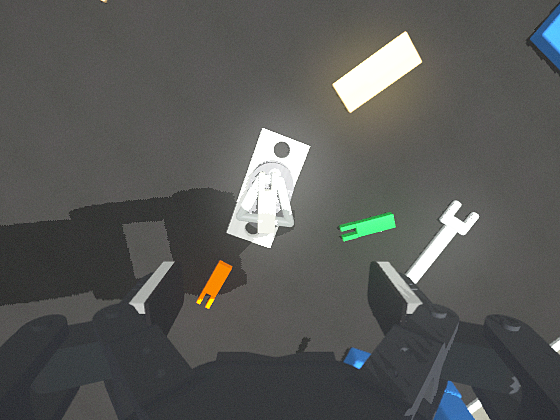

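Wrist view: the stack is at (265,190), the gauge runs from about (266,172) to (264,236), green decoy is at (367,227), orange at (214,284), strip at (377,72). I crop the gauge and measure it and the strip.

```bash
python3 - <<'E'
from h import *
import pickle
P=pickle.load(open('w1.pkl','rb'));im=cv2.imread('pics/w1.png');h=cv2.cvtColor(im,cv2.COLOR_BGR2HSV)
cv2.imwrite('pics/w1c.png',cv2.resize(im[125:250,220:315],None,fx=4.8,fy=4.8,interpolation=cv2.INTER_CUBIC))
for b in blobs(P,cv2.inRange(h,(12,50,150),(32,255,255)),.005):print(b)
print(im[215,264],im[222,264],im[200,250],im[150,265])
E
```

```text
{'px': (215, 282), 'cen': [276.8, -342.6], 'rect': [273.2, -343.4], 'size': [18.9, 69.2], 'ang': 13.3}
[241 248 247] [239 248 246] [255 255 255] [255 255 255]
```

View pics/w1c.png

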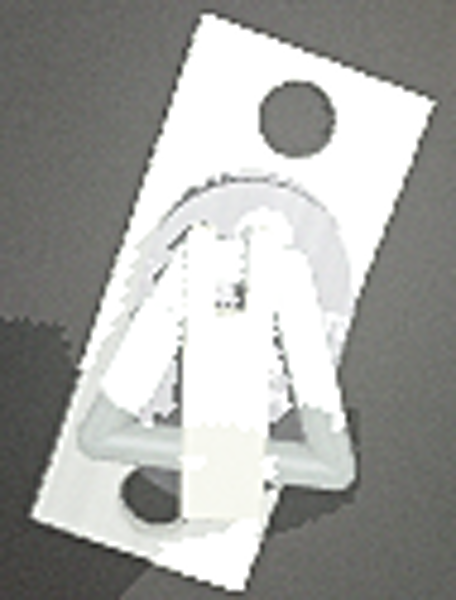

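```bash
python3 - <<'E'
from h import *
import pickle
P=pickle.load(open('w1.pkl','rb'));im=cv2.imread('pics/w1.png');h=cv2.cvtColor(im,cv2.COLOR_BGR2HSV)
c=np.array([[182,520],[265,518],[188,225],[269,222]])/4.8+[220,125]
q=plane(P,c,.054)*1000;print(np.round(q,1));m=q.mean(0);a=(q[:2]-q[2:]).mean(0);print(m,np.linalg.norm(a),np.degrees(np.arctan2(a[1],a[0]))%180, np.linalg.norm(q[1]-q[0]))
g=cv2.inRange(h,(0,0,180),(180,255,255));g[120:]=0;g[:,450:]=0
for b in blobs(P,g,.005):print(b)
go(m[0],m[1],220,(np.degrees(np.arctan2(a[1],a[0]))+90))
T=ctrl.camera_params("top");im=cv2.imread("pics/top0.png");h=cv2.cvtColor(im,cv2.COLOR_BGR2HSV)
for V in(150,190):
  for b in blobs(T,cv2.inRange(h,(12,50,V),(32,255,255)),.005):print(V,b['px'],b['cen'],b['rect'],b['size'],b['ang'])
E
```

```text
[[ 378.4 -329.3   54. ]
 [ 391.2 -342.4   54. ]
 [ 427.8 -286.9   54. ]
 [ 439.7 -298.8   54. ]]
[ 409.26080083 -314.33675558   54.        ] 65.12224667266132 41.283642425020105 18.268561007494867
{'px': (377, 72), 'cen': [584.7, -311.0], 'rect': [584.8, -311.1], 'size': [37.0, 90.8], 'ang': 167.9}
at [ 421.3 -316.   220.9] closing -47.2 t=3.6 F=[ 0.3 -0.2 -0.1] j6=0.11 shift [-7.7 -9.4  0.9] spin 1.6
150 (247, 393) [51.6, 3.1] [35.5, -6.3] [74.4, 169.1] 90.4
150 (398, 288) [275.4, -345.0] [273.6, -345.4] [21.4, 66.6] 13.2
150 (101, 248) [382.3, 328.0] [382.9, 327.5] [99.7, 100.8] 88.5
150 (244, 194) [500.1, 2.5] [500.1, 2.5] [83.3, 153.8] 19.3
150 (378, 155) [583.6, -313.0] [583.7, -313.0] [39.4, 93.6] 167.7
150 (120, 149) [609.5, 285.7] [606.7, 297.9] [84.4, 95.1] 10.4
150 (308, 68) [793.1, -154.2] [793.2, -153.7] [19.5, 97.6] 79.9
190 (246, 394) [49.3, 6.4] [35.5, -6.3] [74.3, 169.1] 90.4
190 (398, 288) [275.4, -345.3] [273.3, -345.7] [20.7, 66.0] 13.4
190 (101, 248) [382.1, 328.4] [381.8, 328.5] [97.4, 98.6] 88.5
190 (244, 193) [500.4, 2.8] [500.3, 2.8] [81.8, 151.6] 19.4
190 (379, 154) [584.0, -313.4] [584.0, -313.5] [37.3, 90.9] 167.8
190 (120, 149) [609.7, 285.8] [621.0, 282.3] [80.6, 93.6] 70.1
190 (308, 67) [793.7, -154.2] [794.2, -152.9] [16.8, 95.7] 79.1
```

```bash
python3 -m handwheel '[[[-7.7,-9.4,0],0,0],[[0,0,40],1.6,0],[[0,0,40],0,0],[[0,0,40],0,0],[[0,0,30],0,0],[[0,0,6],0,0],[[0,0,0],0,0],[[0,0,0],0,0]]'; python3 -c "
from h import *
go(409.3,-314.3,46.5,131.3)"
```

```text
clock: 4.45
tool_pos: [0.4103, -0.3151, 0.0673]
orientation: [0.936, 0.351, 0.001, 0.001]
contact_force: [-0.6, -0.1, -0.6]
grip_width: 0.0427
gripper_force: 0.0
at [ 410.3 -315.1   67.3] closing -48.9 t=4.5 F=[-0.6 -0.1 -0.6] j6=0.13 shift [-0.2 -1.4 20.8] spin -0.2
```

```bash
python3 -m handwheel '[[[0,-1,10],0,0],[[0,0,7],0,0],[[0,0,2],0,0],[[0,0,0],0,0],[[0,0,0],0,0]]'; python3 -c "
from h import *
go(409.3,-314.3,46.5,131.3)"
```

```text
clock: 4.95
tool_pos: [0.4088, -0.3137, 0.0464]
orientation: [0.936, 0.351, 0.0, 0.0]
contact_force: [-0.7, -0.0, -0.1]
grip_width: 0.0428
gripper_force: 0.0
at [ 408.8 -313.7   46.4] closing -48.9 t=5.0 F=[-0.7 -0.  -0.1] j6=0.13 shift [-0.1  0.7 -0.1] spin -0.2
```

```bash
python3 -m handwheel '[[[0,0,0],0,1],[[0,0,0],0,1],[[0,0,0],0,1],[[0,0,0],0,1],[[0,0,0],0,1],[[0,0,0],0,1]]'; python3 -c "
from h import *
go(584.7,-311,150,258)"
```

```text
clock: 5.55
tool_pos: [0.409, -0.3138, 0.0467]
orientation: [0.936, 0.351, 0.0, 0.0]
contact_force: [0.4, 0.3, 4.7]
grip_width: 0.0159
gripper_force: 59.0
at [ 409.  -313.8   46.7] closing -48.9 t=5.5 F=[0.4 0.3 4.7] j6=0.13 shift [ 134.3  113.4 -103.1] spin 53.1
```

```bash
python3 -m handwheel '[[[0,0,-10],0,1],[[0,0,-25],0,1],[[0,0,-35],0,1],[[33,28,0],8,1],[[0,0,0],8,1],[[0,0,0],8,1],[[0,0,0],8,1],[[0,0,0],8,1],[[0,0,0],8,1],[[0,0,0],5,1]]'; python3 -c "
from h import *
go(584.7,-311,70,258)
take('wrist','w2')"
```

```text
clock: 6.55
tool_pos: [0.4518, -0.3128, 0.1163]
orientation: [0.994, -0.106, -0.0, -0.0]
contact_force: [1.2, -0.7, -1.6]
grip_width: 0.0158
gripper_force: 58.8
at [ 451.8 -312.8  116.3] closing -102.2 t=6.5 F=[ 1.2 -0.7 -1.6] j6=1.11 shift [129.6 -29.9  46.2] spin -0.2
```

View pics/w2.png

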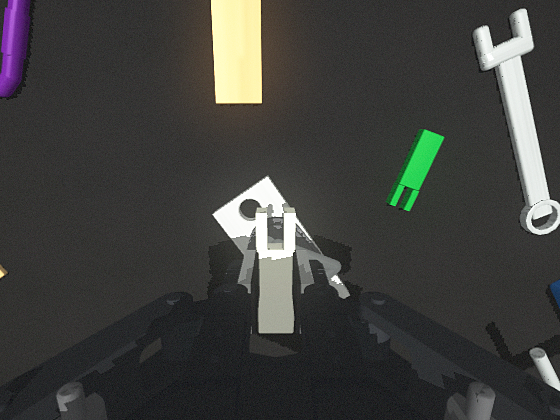

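The gauge is held, with its slot end at (276,208) and its plain end at (276,333). I check the offset from the tool.

```bash
python3 - <<'E'
from h import *
P=ctrl.camera_params('wrist');s=ctrl.read_state()
q=plane(P,[[276,208],[276,333]],s['tool_pos'][2]+.0075)
print(np.round(R.from_quat(s['orientation']).inv().apply(q-s['tool_pos'])*1000,1))
E
python3 -m handwheel '[[[43,-10,0],0,1],[[43,-10,0],0,1],[[43,-10,0],0,1],[[0,0,35],0,1],[[0,0,30],0,1],[[0,0,20],0,1],[[0,0,5],0,1],[[0,0,0],0,1],[[0,0,0],0,1]]'; python3 -c "
from h import *
go(584.7,-311,7.5,258)"
```

```text
[[ 32.4  -0.7  -7.5]
 [-33.5  -0.6  -7.5]]
clock: 7.5
tool_pos: [0.5852, -0.3108, 0.0282]
orientation: [0.995, -0.104, 0.001, 0.0]
contact_force: [-0.1, 0.1, 0.4]
grip_width: 0.0159
gripper_force: 58.8
at [ 585.2 -310.8   28.2] closing -101.9 t=7.5 F=[-0.1  0.1  0.4] j6=1.23 shift [-0.5  0.2 20.7] spin 0.1
```

```bash
python3 -m handwheel '[[[0,0,10],0,1],[[0,0,7],0,1],[[0,0,2.5],0,1],[[0,0,0],0,1],[[0,0,0],0,1]]';python3 -m handwheel '[[[0,0,0],0,0.3],[[0,0,0],0,0],[[0,0,0],0,0],[[0,0,0],0,0],[[0,0,-10],0,0],[[0,0,-40],0,0],[[0,0,-50],0,0],[[0,0,-40],0,0],[[-40,0,0],0,0],[[0,0,0],0,-1]]';  python3 -c "
from h import *
P,im,h=take('wrist','w3')
go(409,-314,200,41)
g=cv2.inRange(h,(12,50,90),(32,255,255))
for b in blobs(P,g,.005): print(b)
"
```

```text
clock: 8.0
tool_pos: [0.5844, -0.3104, 0.0079]
orientation: [0.995, -0.104, 0.0, 0.0]
contact_force: [-3.3, 2.8, 7.3]
grip_width: 0.016
gripper_force: 59.6
clock: 9.0
tool_pos: [0.5421, -0.3012, 0.1469]
orientation: [0.995, -0.104, -0.001, -0.0]
contact_force: [-0.7, 0.4, -0.9]
grip_width: 0.0557
gripper_force: 0.0
at [ 543.6 -301.6  146.9] closing -102.0 t=9.1 F=[-0.  -0.6 -0.3] j6=1.21 shift [-129.2   40.   -52.9] spin 37.0
{'px': (24, 312), 'cen': [476.0, -14.2], 'rect': [486.9, -2.0], 'size': [85.0, 110.8], 'ang': 19.5}
{'px': (303, 157), 'cen': [576.0, -332.8], 'rect': [579.1, -334.4], 'size': [9.1, 40.3], 'ang': 169.2}
{'px': (277, 150), 'cen': [585.2, -311.0], 'rect': [585.2, -311.0], 'size': [36.8, 90.1], 'ang': 167.8}
```

View pics/w3.png

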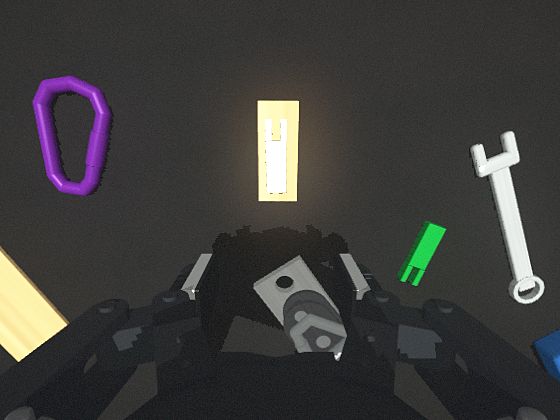

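The gauge lies on the strip, spanning (276,119)–(276,194), and the strip spans rows 100–201. I check its centre, then move back over the stack for the maillon.

```bash
python3 - <<'E'
from h import *
P=ctrl.camera_params('wrist')
q=plane(P,[[276,119.5],[276,193.5]],.015)*1000;print(q,q.mean(0))
E
python3 -m handwheel '[[[-40,13.3,-15],0,-1],[[-43,13.3,-15],0,-1],[[-43,13.3,-15],0,-1],[[0,0,0],0,-1],[[0,0,0],0,-1]]'; python3 -c "
from h import *
P,im,h=take('wrist','w4')
import pickle;pickle.dump(P,open('w4.pkl','wb'))
u=proj(P,[[.405,-.31,.03]])[0].astype(int);print(u)
a,b=max(u[0]-60,0),max(u[1]-60,0);print(a,b);cv2.imwrite('pics/w4c.png',cv2.resize(im[b:b+120,a:a+120,::-1],None,fx=5,fy=5,interpolation=cv2.INTER_CUBIC))
go(409,-314,200,41)
"
```

```text
[[ 615.18825014 -316.2031018    15.        ]
 [ 552.39417956 -302.96502724   15.        ]] [ 583.79121485 -309.58406452   15.        ]
clock: 9.55
tool_pos: [0.4142, -0.3157, 0.1929]
orientation: [0.995, -0.104, 0.001, 0.001]
contact_force: [-0.1, 0.2, -0.0]
grip_width: 0.0856
gripper_force: 0.0
[272 205]
212 145
at [ 414.5 -315.3  192. ] closing -101.9 t=9.6 F=[ 0.  -0.6  0.3] j6=1.06 shift [-5.7 -0.1 -8. ] spin 37.1
```

View pics/w4c.png

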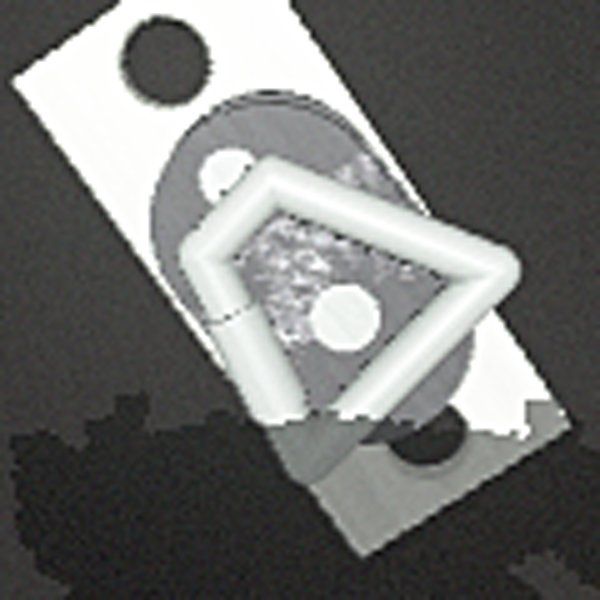

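The maillon lies with tip bar corners at crop (205,250) and (270,182), and base bar corners at (305,455) and (495,270).

```bash
python3 - <<'E'
from h import *
import pickle
P=pickle.load(open('w4.pkl','rb'))
c=np.array([[205,250],[270,182],[305,455],[495,270]])/5+[212,145]
q=plane(P,c,.041)*1000;print(np.round(q,1));t=q[:2].mean(0);b=q[2:].mean(0);a=t-b
ang=np.degrees(np.arctan2(a[1],a[0]));print((t+b)/2,np.linalg.norm(a),ang,"bars",[np.linalg.norm(q[1]-q[0]),np.linalg.norm(q[3]-q[2])],[np.degrees(np.arctan2(*(q[i+1]-q[i])[[1,0]]))%180 for i in(0,2)])
m=(t+b)/2;go(m[0],m[1],40,ang)
E
```

```text
[[ 422.3 -294.3   41. ]
 [ 432.7 -309.5   41. ]
 [ 377.  -304.5   41. ]
 [ 406.7 -348.7   41. ]]
[ 409.68353208 -314.27193659   41.        ] 43.3597991685449 34.679961461140444 bars [np.float64(18.434674564730585), np.float64(53.27344555935129)] [np.float64(124.36711354411125), np.float64(123.88148395849066)]
at [ 414.5 -315.3  192. ] closing -101.9 t=9.6 F=[ 0.  -0.6  0.3] j6=1.06 shift [ -5.1   0.  152. ] spin 43.4
```

```bash
python3 -m handwheel '[[[-5,0,10],0,-1],[[0,0,20],8.5,-1],[[0,0,20],8.5,-1],[[0,0,20],8.5,-1],[[0,0,20],8.5,-1],[[0,0,25],8.5,-1],[[0,0,20],1,-1],[[0,0,4],0,-1],[[0,0,0],0,-1],[[0,0,0],0,-1]]'; python3 -c "
from h import *
go(409.7,-314.3,32.5,34.5)"
```

```text
clock: 10.6
tool_pos: [0.4095, -0.3142, 0.0535]
orientation: [0.886, -0.465, 0.001, 0.0]
contact_force: [0.9, 0.2, 0.6]
grip_width: 0.0855
gripper_force: 0.0
at [ 409.5 -314.2   53.5] closing -145.4 t=10.6 F=[0.9 0.2 0.6] j6=1.81 shift [ 0.1 -0.1 21. ] spin 0.1
```

```bash
python3 -m handwheel '[[[0,0,12],0,-1],[[0,0,7],0,-1],[[0,0,2],0,-1],[[0,0,0],0,-0.5],[[0,0,0],0,0],[[0,0,0],0,1],[[0,0,0],0,1],[[0,0,0],0,1],[[0,0,0],0,1]]'; python3 -c "
from h import *
go(409.7,-314.3,32.5,34.5)
take('wrist','w5')"
```

```text
clock: 11.5
tool_pos: [0.4094, -0.3145, 0.0327]
orientation: [0.885, -0.465, 0.001, 0.0]
contact_force: [0.3, 0.0, 6.3]
grip_width: 0.0514
gripper_force: 62.8
at [ 409.4 -314.5   32.7] closing -145.4 t=11.5 F=[0.3 0.  6.3] j6=1.81 shift [ 0.  -0.4  0.2] spin 0.1
```

View pics/w5.png

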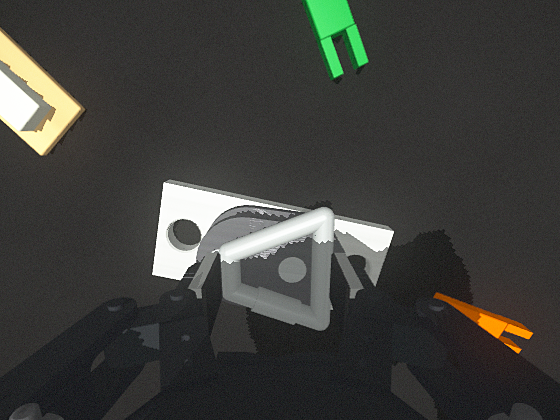

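The maillon is gripped between the pads at (222,255) and (330,265). I lift and check.

```bash
python3 -m handwheel '[[[0,0,-8],0,1],[[0,0,-20],0,1],[[0,0,-40],0,1],[[0,0,-50],-8.5,1],[[0,0,0],-8.5,1],[[0,0,0],-8.5,1],[[0,0,0],-8.5,1],[[0,0,0],-8.5,1],[[0,0,0],-8.5,1],[[0,0,0],0,1]]'; python3 -c "
from h import *
go(609.6,285.8,150)
take('wrist','w6')"
```

```text
clock: 12.55
tool_pos: [0.4087, -0.3138, 0.1496]
orientation: [0.999, -0.038, -0.0, -0.0]
contact_force: [-0.0, -0.4, -0.9]
grip_width: 0.0514
gripper_force: 62.8
at [ 408.7 -313.8  149.6] closing -94.3 t=12.6 F=[-0.  -0.4 -0.9] j6=0.92 shift [ 1.549e+02 -6.131e+02 -1.000e-01]
```

View pics/w6.png

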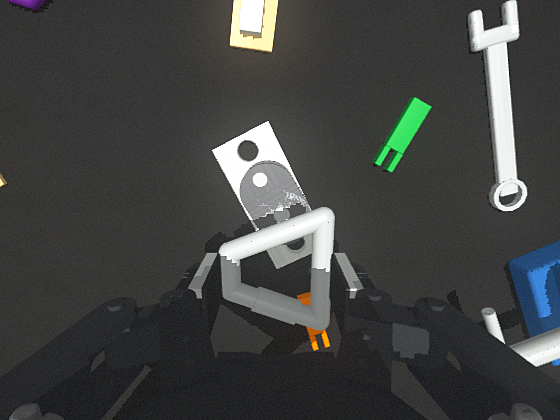

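The maillon is held level, with its tip bar centre at about (229,272) and base bar centre at about (322,268). I carry it over, then compute the offset in the tool.

```bash
python3 - <<'E'
from h import *
P=ctrl.camera_params('wrist');s=ctrl.read_state()
q=plane(P,[[231,253],[230,292],[323,219],[317,317]],s['tool_pos'][2]+.009)
q=R.from_quat(s['orientation']).inv().apply(q-s['tool_pos'])*1000
print(np.round(q,1),(q[:2].mean(0)+q[2:].mean(0))/2)
E
python3 -m handwheel '[[[11,-44,0],0,1],[[11,-44,0],0,1],[[11,-44,0],0,1],[[11,-44,0],0,1],[[11,-44,0],0,1],[[11,-44,0],0,1],[[11,-44,0],0,1],[[11,-44,0],0,1],[[11,-44,0],0,1],[[11,-44,0],0,1]]'>/dev/null
python3 -m handwheel '[[[0,-44,0],0,1],[[0,-44,0],0,1],[[0,-40,0],0,1],[[0,0,0],0,1],[[0,0,0],0,1]]'; python3 -c "
from h import *
go(609.6,285.8,150)
P,im,h=take('wrist','w7')
for V in(120,190):
  for b in blobs(P,cv2.inRange(h,(12,50,V),(32,255,255)),.005):print(V,b)
"
```

```text
[[ 11.2 -21.6  -9. ]
 [ -9.1 -22.9  -9. ]
 [ 27.8  20.5  -9. ]
 [-23.   19.7  -9. ]] [ 1.72123895 -1.08775006 -9.00019501]
clock: 14.1
tool_pos: [0.562, 0.2444, 0.1493]
orientation: [0.999, -0.039, -0.0, 0.0]
contact_force: [0.1, -0.2, -1.4]
grip_width: 0.0512
gripper_force: 63.0
at [562.  244.4 149.3] closing -94.5 t=14.1 F=[ 0.1 -0.2 -1.4] j6=2.00 shift [ 44.2 -45.   -0.7]
120 {'px': (229, 340), 'cen': [410.1, 308.0], 'rect': [411.9, 306.1], 'size': [43.8, 44.7], 'ang': 96.0}
120 {'px': (518, 234), 'cen': [503.5, 8.0], 'rect': [501.5, 5.4], 'size': [81.5, 152.2], 'ang': 19.6}
120 {'px': (225, 151), 'cen': [610.3, 287.9], 'rect': [622.9, 283.4], 'size': [83.8, 96.7], 'ang': 70.3}
190 {'px': (220, 343), 'cen': [407.2, 317.5], 'rect': [410.3, 318.2], 'size': [24.9, 37.6], 'ang': 15.0}
190 {'px': (518, 234), 'cen': [503.4, 7.6], 'rect': [501.4, 4.8], 'size': [80.0, 150.6], 'ang': 19.5}
190 {'px': (225, 151), 'cen': [610.3, 287.9], 'rect': [608.0, 301.5], 'size': [84.1, 95.3], 'ang': 10.1}
```

View pics/w7.png

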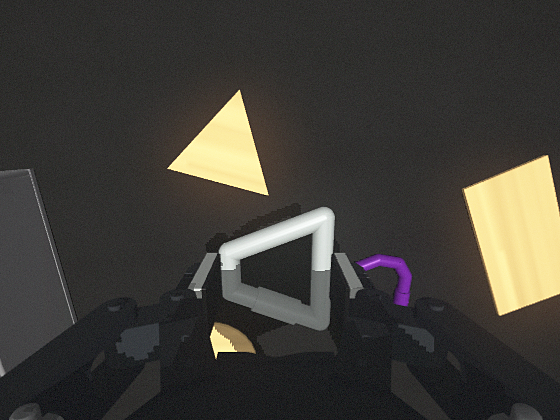

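```bash
python3 -m handwheel '[[[22,-23,0],0,1],[[21.7,-23,0],0,1],[[0,0,45],0,1],[[0,0,45],0,1],[[0,0,28],0,1],[[0,0,5],0,1],[[0,0,0],0,1],[[0,0,0],0,1]]'; python3 -c "
from h import *
go(609.2,287,4)
"
```

```text
clock: 14.95
tool_pos: [0.6111, 0.2862, 0.0298]
orientation: [0.999, -0.039, 0.002, -0.001]
contact_force: [-0.9, 0.3, -0.6]
grip_width: 0.0514
gripper_force: 63.1
at [611.1 286.2  29.8] closing -94.5 t=14.9 F=[-0.9  0.3 -0.6] j6=2.03 shift [-2.  -0.6 25.8]
```

```bash
python3 -m handwheel '[[[-1,-0.6,13],0,1],[[0,0,9],0,1],[[0,0,2.5],0,1],[[0,0,0],0,1],[[0,0,0],0,1]]'; python3 -c "
from h import *
go(609.2,287,4)
"
```

```text
clock: 15.45
tool_pos: [0.6088, 0.2871, 0.0038]
orientation: [0.999, -0.039, 0.0, -0.0]
contact_force: [-4.1, -1.6, 8.2]
grip_width: 0.0511
gripper_force: 64.0
at [608.8 287.1   3.8] closing -94.4 t=15.4 F=[-4.1 -1.6  8.2] j6=2.03 shift [ 0.4  0.1 -0.2]
```

```bash
python3 -m handwheel '[[[0,0,0],0,-0.4],[[0,0,0],0,-0.7],[[0,0,0],0,-1],[[0,0,0],0,-1],[[0,0,-10],0,-1],[[0,0,-45],0,-1],[[0,0,-50],0,-1],[[-30,10,-45],0,-1],[[-30,25,0],0,-1],[[0,0,0],0,-1]]'; python3 -c "
from h import *
P,im,h=take('wrist','w8')
go(405,-314,190,-20)
for b in blobs(P,cv2.inRange(h,(12,50,120),(32,255,255)),.005):print(b)
import pickle;pickle.dump(P,open('w8.pkl','wb'))
"
```

```text
clock: 16.45
tool_pos: [0.5456, 0.2556, 0.1488]
orientation: [0.999, -0.039, -0.001, 0.001]
contact_force: [-0.1, -0.1, -1.0]
grip_width: 0.0851
gripper_force: 0.0
at [547.3 256.5 149. ] closing -94.4 t=16.5 F=[-0.5  0.4 -0.3] j6=2.03 shift [-97.7 579.8 -41. ] spin -74.4
{'px': (217, 336), 'cen': [399.0, 331.6], 'rect': [399.3, 331.7], 'size': [69.2, 97.3], 'ang': 99.6}
{'px': (525, 217), 'cen': [504.0, 14.4], 'rect': [500.8, 7.5], 'size': [77.9, 151.8], 'ang': 19.4}
{'px': (224, 150), 'cen': [595.0, 298.9], 'rect': [604.1, 290.4], 'size': [43.5, 96.1], 'ang': 70.3}
{'px': (237, 133), 'cen': [609.8, 285.9], 'rect': [609.1, 288.9], 'size': [35.2, 39.2], 'ang': 175.9}
{'px': (237, 93), 'cen': [643.4, 282.1], 'rect': [637.2, 284.8], 'size': [19.6, 56.3], 'ang': 130.2}
```

View pics/w8.png

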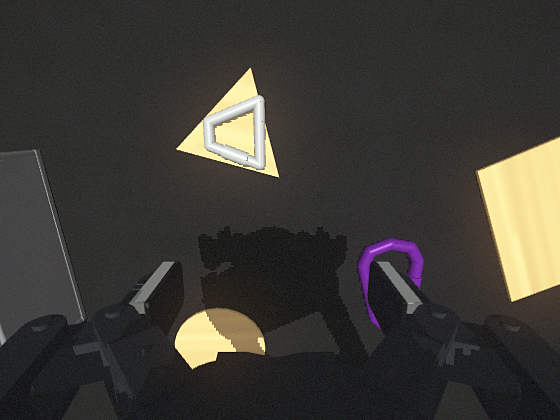

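The maillon lies centred on the triangle: maillon mid is (235,131) and the triangle's centroid is (236,131). Back to the stack for the pulley.

```bash
python3 -m handwheel '[[[-4,45,-20],0,-1],[[-4,45,-10],0,-1],[[-4,45,-10],0,-1],[[-4,45,0],0,-1],[[-4,45,0],0,-1],[[-8,45,0],0,-1],[[-10,45,0],0,-1],[[-10,45,0],0,-1],[[-10,45,0],0,-1],[[-10,45,0],0,-1]]'>/dev/null
python3 -m handwheel '[[[-10,44,0],0,-1],[[-10,44,0],0,-1],[[-10,42,0],0,-1],[[0,0,0],0,-1],[[0,0,0],0,-1]]'; python3 -c "
from h import *
go(405,-314,190,-20)
P,im,h=take('wrist','w9')
import pickle;pickle.dump(P,open('w9.pkl','wb'))
u=proj(P,[[.405,-.31,.03]])[0].astype(int)
a,b=max(u[0]-60,0),max(u[1]-60,0);print(a,b);cv2.imwrite('pics/w9c.png',cv2.resize(im[b:b+120,a:a+120,::-1],None,fx=5,fy=5,interpolation=cv2.INTER_CUBIC))
"
```

```text
clock: 18.0
tool_pos: [0.4066, -0.3144, 0.1885]
orientation: [0.999, -0.04, 0.0, -0.0]
contact_force: [0.0, 0.2, 1.0]
grip_width: 0.0851
gripper_force: 0.0
at [ 406.6 -314.4  188.5] closing -94.5 t=18.0 F=[0.  0.2 1. ] j6=0.92 shift [-1.6 -0.3 -1.5] spin -74.5
212 138
```

View pics/w9c.png

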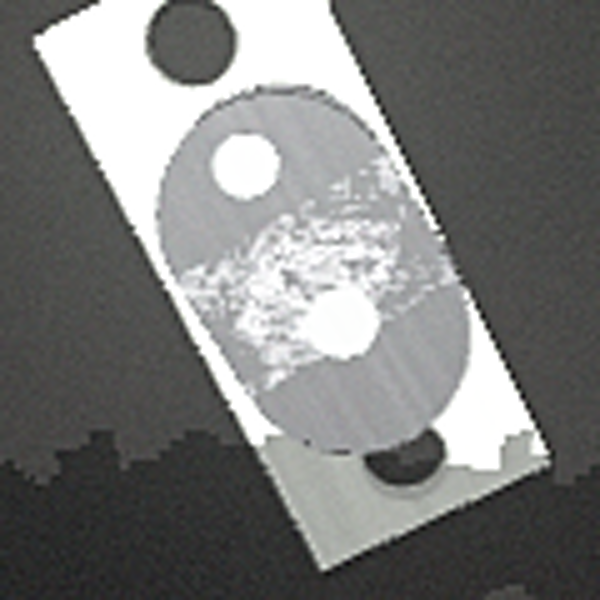

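The pulley's rounded ends have crop centres at about (282,212) and (345,330). The plate's left edge runs from (35,38) to (325,570), and its lower right corner is (550,462).

```bash
python3 - <<'E'
from h import *
import pickle
P=pickle.load(open('w9.pkl','rb'))
f=lambda c,z:plane(P,np.array(c,float)/5+[212,138],z)*1000
e=f([[282,212],[345,330]],.034);d=e[1]-e[0];ang=np.degrees(np.arctan2(d[1],d[0]))%180
print(e,np.linalg.norm(d),ang,e.mean(0))
E5=f([[265,86],[350,456],[156,225],[470,325]],.034);u=d/np.linalg.norm(d);n=np.array([-u[1],u[0],0]);print("extents",E5@u,E5@n,"c",e.mean(0)@u,e.mean(0)@n)
q=f([[35,38],[325,570],[550,462]],.010);a=q[1]-q[0];b=q[2]-q[1];A=np.degrees(np.arctan2(a[1],a[0]))%180
print("plate",q,np.linalg.norm(a),np.linalg.norm(b),A,"centre",(q[0]+q[2])/2)
c=e.mean(0);go(c[0],c[1],30,ang+90)
E
```

```text
[[ 424.42621568 -308.02938467   34.        ]
 [ 400.00912888 -318.44379656   34.        ]] 26.545321674501878 23.099288815788725 [ 412.21767228 -313.23659061   34.        ]
extents [-292.31396622 -219.22854492 -278.62736515 -232.47933024] [458.28136233 438.69812139 427.00461215 472.17357645] c -256.27791951097265 449.8468617305981
plate [[ 459.84843406 -260.18750134   10.        ]
 [ 339.31883923 -309.90235251   10.        ]
 [ 360.80137628 -360.90427703   10.        ]] 130.38002015317934 55.341627219806696 22.41468227117082 centre [ 410.32490517 -310.54588919   10.        ]
at [ 406.9 -313.5  188.5] closing -94.4 t=18.1 F=[ 0.4  0.5 -0.4] j6=0.92 shift [  5.2  -0.6 158.5] spin -27.5
```

```bash
python3 -m handwheel '[[[5.2,-0.6,0],0,-1],[[0,0,40],-8.5,-1],[[0,0,40],-8.5,-1],[[0,0,40],-8.5,-1],[[0,0,25],-2,-1],[[0,0,5],0,-1],[[0,0,0],0,-1],[[0,0,0],0,-1]]'; python3 -c "
from h import *
go(412.2,-313.2,10.5,113)"
```

```text
clock: 18.85
tool_pos: [0.4129, -0.3136, 0.0402]
orientation: [0.98, 0.2, 0.001, 0.001]
contact_force: [-0.7, -0.4, -0.3]
grip_width: 0.0854
gripper_force: 0.0
at [ 412.9 -313.6   40.2] closing -66.9 t=18.9 F=[-0.7 -0.4 -0.3] j6=0.45 shift [-0.6 -0.7 29.7] spin 0.1
```

```bash
python3 -m handwheel '[[[0,0,14],0,-1],[[0,0,10],0,-1],[[0,0,3.5],0,-1],[[0,0,0],0,-0.5],[[0,0,0],0,0],[[0,0,0],0,1],[[0,0,0],0,1],[[0,0,0],0,1],[[0,0,0],0,1]]'; python3 -m handwheel '[[[0,0,-5],0,1],[[0,0,-15],0,1],[[0,0,-30],0,1],[[0,0,-40],0,1],[[0,0,-30],0,1],[[0,0,0],0,1]]';python3 -c "
from h import *
go(382,328,140)
take('wrist','w10')"
```

```text
clock: 19.75
tool_pos: [0.4121, -0.3136, 0.0115]
orientation: [0.98, 0.2, 0.001, 0.001]
contact_force: [-0.9, -1.3, 6.8]
grip_width: 0.0474
gripper_force: 61.7
clock: 20.35
tool_pos: [0.413, -0.3143, 0.1349]
orientation: [0.98, 0.2, 0.002, 0.003]
contact_force: [0.3, -0.1, -3.3]
grip_width: 0.0474
gripper_force: 61.7
at [ 413.  -314.3  134.9] closing -66.9 t=20.4 F=[ 0.3 -0.1 -3.3] j6=0.45 shift [ 223.3 -603.    -8.2]
```

View pics/w10.png

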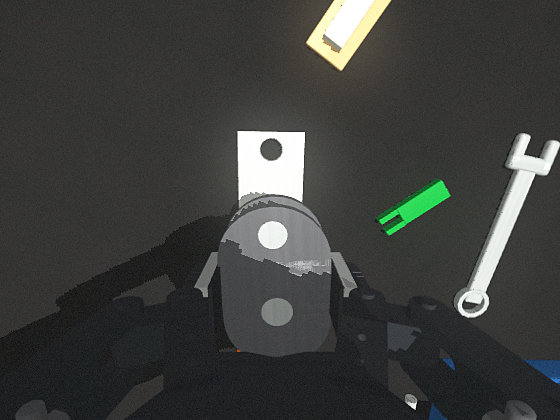

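The pulley is held level, with its ends at (274,206) and (274,354). I carry it to the disc.

```bash
python3 - <<'E'
from h import *
P=ctrl.camera_params('wrist');s=ctrl.read_state()
q=plane(P,[[274,206],[274,354]],s['tool_pos'][2]+.0225)
print(np.round(R.from_quat(s['orientation']).inv().apply(q-s['tool_pos'])*1000,1))
E
python3 -m handwheel '[[[16,-43,0],0,1],[[16,-43,0],0,1],[[16,-43,0],0,1],[[16,-43,0],0,1],[[16,-43,0],0,1],[[16,-43,0],0,1],[[16,-43,0],0,1],[[16,-43,0],0,1],[[16,-43,0],0,1],[[16,-43,0],0,1]]'>/dev/null
python3 -m handwheel '[[[16,-43,0],0,1],[[10,-43,0],0,1],[[0,0,0],0,1],[[0,0,0],0,1]]'; python3 -c "
from h import *
go(382,328,36)
P,im,h=take('wrist','w11')
for b in blobs(P,cv2.inRange(h,(12,50,120),(32,255,255)),.005):print(b)
"
```

```text
[[ 37.8  -1.3 -22.5]
 [-33.   -1.4 -22.5]]
clock: 21.8
tool_pos: [0.3789, 0.2345, 0.128]
orientation: [0.98, 0.201, -0.002, 0.001]
contact_force: [-0.4, 0.2, -3.3]
grip_width: 0.047
gripper_force: 62.3
at [378.9 234.5 128. ] closing -66.8 t=21.8 F=[-0.4  0.2 -3.3] j6=1.64 shift [ 40.2 -84.7  91.7]
{'px': (174, 155), 'cen': [383.0, 330.5], 'rect': [383.1, 330.2], 'size': [99.0, 99.2], 'ang': 15.3}
{'px': (541, 198), 'cen': [473.1, 19.5], 'rect': [482.4, 36.4], 'size': [48.8, 158.0], 'ang': 37.3}
```

```bash
python3 -m handwheel '[[[20,-43,0],0,1],[[20,-43,0],0,1],[[0,0,40],0,1],[[0,0,35],0,1],[[0,0,20],0,1],[[0,0,3],0,1],[[0,0,0],0,1],[[0,0,0],0,1]]'; python3 -c "
from h import *
go(381.3,328.9,6.5)
"
```

```text
clock: 22.65
tool_pos: [0.3847, 0.3293, 0.0342]
orientation: [0.98, 0.199, 0.001, -0.001]
contact_force: [-0.5, 0.0, -3.5]
grip_width: 0.0473
gripper_force: 62.6
at [384.7 329.3  34.2] closing -67.0 t=22.6 F=[-0.5  0.  -3.5] j6=1.80 shift [-3.3 -1.  27.7]
```

```bash
python3 -m handwheel '[[[-2,-1,12],0,1],[[-0.5,0,9],0,1],[[0,0,4],0,1],[[0,0,1],0,1],[[0,0,0],0,1],[[0,0,0],0,1]]'; python3 -c "
from h import *
go(381.3,328.9,6.5)
"
```

```text
clock: 23.25
tool_pos: [0.381, 0.3293, 0.0066]
orientation: [0.98, 0.2, 0.0, -0.0]
contact_force: [-0.1, 0.4, -3.0]
grip_width: 0.0473
gripper_force: 62.7
at [381.  329.3   6.6] closing -66.9 t=23.2 F=[-0.1  0.4 -3. ] j6=1.81 shift [0.1 0.5 0.1]
```

```bash
python3 -m handwheel '[[[0,0,0.8],0,1],[[0,0,0],0,1],[[0,0,0],0,1]]';python3 -m handwheel '[[[0,0,0.8],0,1],[[0,0,0],0,1],[[0,0,0],0,1]]'
```

```text
clock: 23.55
tool_pos: [0.381, 0.3294, 0.0065]
orientation: [0.98, 0.2, 0.0, -0.0]
contact_force: [-3.9, -2.3, 5.3]
grip_width: 0.0469
gripper_force: 63.4
clock: 23.85
tool_pos: [0.381, 0.3294, 0.0065]
orientation: [0.98, 0.2, 0.0, -0.0]
contact_force: [-6.5, -5.3, 12.3]
grip_width: 0.0468
gripper_force: 64.2
```

```bash
python3 -m handwheel '[[[0,0,-1],0,0.8],[[0,0,0],0,-0.5],[[0,0,0],0,-1],[[0,0,0],0,-1],[[0,0,-10],0,-1],[[0,0,-45],0,-1],[[0,0,-50],0,-1],[[0,0,-45],0,-1],[[0,30,0],0,-1],[[0,0,0],0,-1]]'; python3 -c "
from h import *
P,im,h=take('wrist','w12')
go(410,-310,190,112.4)
for b in blobs(P,cv2.inRange(h,(12,50,100),(32,255,255)),.005):print(b)
import pickle;pickle.dump(P,open('w12.pkl','wb'))
"
```

```text
clock: 24.85
tool_pos: [0.3942, 0.3004, 0.1587]
orientation: [0.98, 0.199, 0.002, -0.0]
contact_force: [-0.5, 0.1, -0.5]
grip_width: 0.0858
gripper_force: 0.0
at [393.2 301.  157.2] closing -67.0 t=24.9 F=[-0.8  0.3 -0.7] j6=1.75 shift [-222.9  569.1  -33.4] spin 0.6
{'px': (536, 260), 'cen': [436.7, 22.1], 'rect': [447.6, 31.6], 'size': [48.6, 160.6], 'ang': 36.8}
{'px': (268, 173), 'cen': [411.7, 316.0], 'rect': [397.0, 328.7], 'size': [118.9, 142.4], 'ang': 130.2}
{'px': (387, 16), 'cen': [577.2, 276.3], 'rect': [578.4, 273.4], 'size': [12.0, 47.7], 'ang': 73.6}
```

View pics/w12.png

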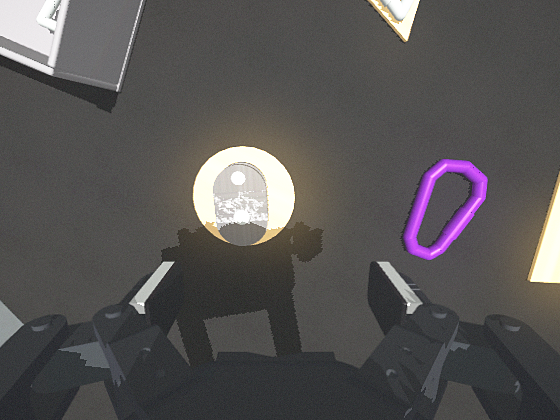

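Pulley is on the disc. Its top cheek spans (213–268, 162–245) and the disc spans x 193–295 with its top at row 146. I check centring.

```bash
python3 - <<'E'
from h import *
import pickle
P=pickle.load(open('w12.pkl','rb'))
print(plane(P,[[240.5,162.5],[240.5,245],[213.5,203],[268,203]],.029)*1000, plane(P,[[240.5,203.7]],.029)*1000)
print(plane(P,[[193,196],[295,196],[244,146]],.005)*1000,plane(P,[[244,196]],.005)*1000)
E
```

```text
[[417.19476473 344.20191682  29.        ]
 [345.45130183 316.23720855  29.        ]
 [373.72611861 353.46960893  29.        ]
 [392.99432177 308.07842968  29.        ]] [[382.66709493 330.73745803  29.        ]]
[[365.2212523  376.6265576    5.        ]
 [404.21263556 284.75896521   5.        ]
 [429.33100962 348.2160149    5.        ]] [[384.72418934 330.66423202   5.        ]]
```

The pulley sits within a few mm of centre. Now the rigging plate.

```bash
python3 -m handwheel '[[[-12,43,-20],0,-1],[[-12,43,-12],0,-1],[[-12,43,0],0,-1],[[-12,43,0],0,-1],[[-12,43,0],0,-1],[[-18,43,0],0,-1],[[-18,43,0],0,-1],[[-18,43,0],0,-1],[[-18,43,0],0,-1],[[-18,43,0],0,-1]]'>/dev/null
python3 -m handwheel '[[[-18,43,0],0,-1],[[-18,43,0],0,-1],[[-18,43,0],0,-1],[[-15,10,0],0,-1],[[0,0,0],0,-1],[[0,0,0],0,-1]]'; python3 -c "
from h import *
go(410,-310,190,112.4)
P,im,h=take('wrist','w13')
g=cv2.inRange(h,(0,0,140),(180,60,255));c=proj(P,[[.41,-.31,.01]])[0];print(c)
for b in blobs(P,g,.010,600):print(b)
"
```

```text
clock: 26.5
tool_pos: [0.4143, -0.307, 0.1875]
orientation: [0.98, 0.2, -0.0, -0.001]
contact_force: [0.4, -0.6, 0.8]
grip_width: 0.0853
gripper_force: 0.0
at [ 414.3 -307.   187.5] closing -66.9 t=26.5 F=[ 0.4 -0.6  0.8] j6=0.46 shift [-5.1  1.1 -2.5] spin 0.7
[277.47943171 198.07685406]
{'px': (478, 213), 'cen': [470.3, -516.5], 'rect': [470.3, -516.8], 'size': [37.2, 177.8], 'ang': 11.8}
{'px': (278, 181), 'cen': [423.8, -304.5], 'rect': [410.9, -310.0], 'size': [56.6, 130.0], 'ang': 22.2}
{'px': (349, 32), 'cen': [579.7, -308.8], 'rect': [584.5, -309.2], 'size': [19.2, 65.5], 'ang': 168.1}
```

View pics/w13.png

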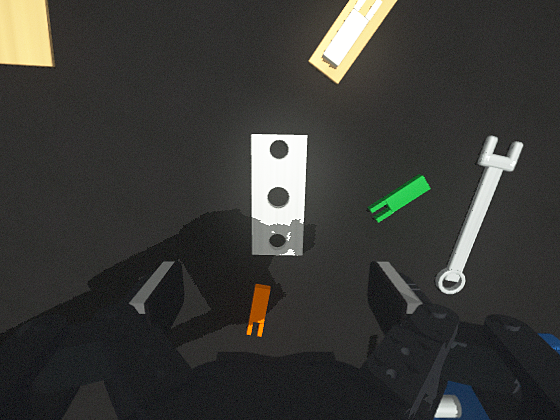

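The plate is alone at (279,197), its rectangle measures 130×56.6 mm at (410.9,-310.0), axis 22.2°.

```bash
python3 -m handwheel '[[[-4.5,1.5,0],0.8,-1],[[0,0,45],0,-1],[[0,0,45],0,-1],[[0,0,45],0,-1],[[0,0,25],0,-1],[[0,0,3],0,-1],[[0,0,0],0,-1],[[0,0,0],0,-1]]'; python3 -c "
from h import *
go(410.9,-310,0.5,112.2)"
```

```text
clock: 27.35
tool_pos: [0.4118, -0.3115, 0.0274]
orientation: [0.981, 0.193, 0.001, 0.001]
contact_force: [0.1, -0.5, 0.6]
grip_width: 0.0853
gripper_force: 0.0
at [ 411.8 -311.5   27.4] closing -67.7 t=27.4 F=[ 0.1 -0.5  0.6] j6=0.46 shift [-0.3 -1.8 26.9] spin 0.1
```

```bash
python3 -m handwheel '[[[0,-1,13],0,-1],[[0,0,9],0,-1],[[0,0,3],0,-1],[[0,0,0],0,-0.5],[[0,0,0],0,0],[[0,0,0],0,1],[[0,0,0],0,1],[[0,0,0],0,1],[[0,0,0],0,1]]'; python3 -c "
from h import *
go(410.9,-310,0.5,112.2)"; python3 -m handwheel '[[[0,0,-5],0,1],[[0,0,-15],0,1],[[0,0,-30],0,1],[[0,0,-40],0,1],[[0,0,-30],0,1],[[0,0,0],0,1],[[0,0,0],0,1]]';python3 -c "
from h import *
go(500.5,4,125,109.4)
take('wrist','w14')"
```

```text
clock: 28.25
tool_pos: [0.4107, -0.3104, 0.001]
orientation: [0.981, 0.193, 0.001, 0.001]
contact_force: [0.5, -0.4, 5.7]
grip_width: 0.0538
gripper_force: 63.9
at [ 410.7 -310.4    1. ] closing -67.7 t=28.2 F=[ 0.5 -0.4  5.7] j6=0.46 shift [ 0.3 -0.3  0.5] spin 0.1
clock: 28.95
tool_pos: [0.41, -0.3097, 0.1198]
orientation: [0.981, 0.193, -0.0, -0.0]
contact_force: [0.0, -0.6, -3.1]
grip_width: 0.0535
gripper_force: 63.8
at [ 410.  -309.7  119.8] closing -67.7 t=28.9 F=[ 0.  -0.6 -3.1] j6=0.46 shift [ 202.6 -256.    -5.2] spin 2.9
```

View pics/w14.png

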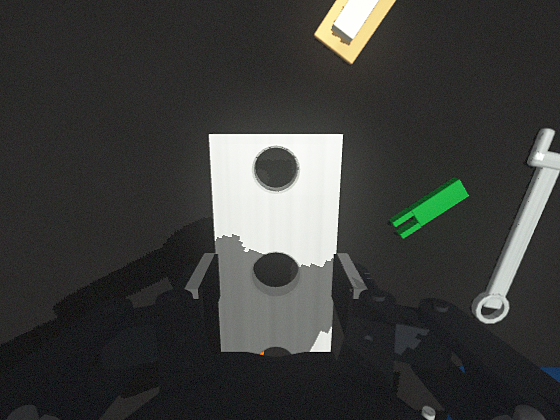

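The plate is held level, far hole at (276,168) and middle hole at (276,270). I have now viewed more than the 14 pictures allowed, so from here I check only with numbers. I move to a spot short of the rectangle to measure it.

```bash
python3 -m handwheel '[[[12,-42,0],0,1],[[12,-42,0],0,1],[[12,-42,0],0,1],[[12,-42,0],0,1],[[12,-42,0],0,1],[[11,-42,0],3,1],[[0,0,0],0,1],[[0,0,0],0,1]]'; python3 -c "
from h import *
P,im,h=take('wrist','w15')
for V in(120,190):
  for b in blobs(P,cv2.inRange(h,(12,50,V),(32,255,255)),.005):print(b)
go(501,4,30,109.5)"
```

```text
clock: 29.8
tool_pos: [0.3796, -0.049, 0.1186]
orientation: [0.986, 0.169, -0.001, -0.0]
contact_force: [1.0, -0.9, -2.1]
grip_width: 0.0538
gripper_force: 64.1
{'px': (263, 65), 'cen': [479.3, -2.9], 'rect': [479.3, -2.9], 'size': [80.0, 93.4], 'ang': 19.4}
{'px': (263, 65), 'cen': [479.4, -2.9], 'rect': [479.3, -2.9], 'size': [79.6, 93.4], 'ang': 19.4}
at [379.8 -49.9 118.9] closing -70.7 t=29.9 F=[ 0.1  0.3 -2.1] j6=1.01 shift [132.4 -10.6  88.6] spin -0.2
```

```bash
python3 -m handwheel '[[[33,-2.8,0],0,1],[[33,-2.8,0],0,1],[[33,-2.8,0],0,1],[[33,-2.8,0],0,1],[[0,0,35],0,1],[[0,0,35],0,1],[[0,0,20],0,1],[[0,0,0],0,1],[[0,0,0],0,1]]'; python3 -c "
from h import *
go(501,4.5,6,109.5)"
```

```text
clock: 30.75
tool_pos: [0.5015, 0.0033, 0.03]
orientation: [0.986, 0.167, -0.0, -0.0]
contact_force: [0.2, -0.1, -2.0]
grip_width: 0.0535
gripper_force: 64.1
at [501.5   3.3  30. ] closing -70.8 t=30.8 F=[ 0.2 -0.1 -2. ] j6=1.17 shift [ 0.  -1.3 24. ] spin -0.3
```

```bash
python3 -m handwheel '[[[0,-1,12],0,1],[[0,0,8],0,1],[[0,0,3],0,1],[[0,0,0],0,1],[[0,0,0],0,1]]'; python3 -m handwheel '[[[0,0,1],0,1],[[0,0,0],0,1],[[0,0,0],0,1]]';
```

```text
clock: 31.25
tool_pos: [0.5012, 0.0053, 0.0074]
orientation: [0.986, 0.167, 0.0, 0.0]
contact_force: [0.1, -0.6, -1.5]
grip_width: 0.0537
gripper_force: 64.1
clock: 31.55
tool_pos: [0.5011, 0.0053, 0.0063]
orientation: [0.986, 0.167, 0.0, -0.0]
contact_force: [0.1, -0.1, -1.9]
grip_width: 0.0538
gripper_force: 64.1
```

```bash
python3 -m handwheel '[[[0,0,0.7],0,1],[[0,0,0],0,1],[[0,0,0],0,1]]'; python3 -m handwheel '[[[0,0,0.5],0,1],[[0,0,0],0,1],[[0,0,0],0,1]]'
```

```text
clock: 31.85
tool_pos: [0.5012, 0.0053, 0.006]
orientation: [0.986, 0.167, 0.0, 0.0]
contact_force: [-2.9, -0.3, 5.7]
grip_width: 0.0533
gripper_force: 64.9
clock: 32.15
tool_pos: [0.5012, 0.0053, 0.006]
orientation: [0.986, 0.167, 0.0, 0.0]
contact_force: [-6.1, 0.6, 10.7]
grip_width: 0.0536
gripper_force: 65.4
```

```bash
python3 -m handwheel '[[[0,0,-1],0,0.8],[[0,0,0],0,-0.5],[[0,0,0],0,-1],[[0,0,0],0,-1],[[0,0,-10],0,-1],[[0,0,-45],0,-1],[[0,0,-50],0,-1],[[-20,0,-40],0,-1],[[-45,0,0],0,-1],[[0,0,0],0,-1]]'; python3 -c "
from h import *
P,im,h=take('wrist','w16')
go(501,4.5,6,109.5)
print('wood');[print(b) for b in blobs(P,cv2.inRange(h,(12,50,100),(32,255,255)),.005,400)]
print('white');[print(b) for b in blobs(P,cv2.inRange(h,(0,0,120),(180,45,255)),.015,600)]
"
```

```text
clock: 33.15
tool_pos: [0.4365, -0.0169, 0.1518]
orientation: [0.986, 0.167, 0.0, 0.0]
contact_force: [0.5, -0.5, -1.0]
grip_width: 0.0853
gripper_force: 0.0
at [438.4 -16.6 151.9] closing -70.8 t=33.2 F=[ 0.1 -0.6 -0. ] j6=1.11 shift [ 65.8   0.6 146. ] spin -0.3
wood
{'px': (277, 118), 'cen': [501.4, 5.0], 'rect': [501.7, 5.1], 'size': [80.5, 149.5], 'ang': 19.4}
white
{'px': (276, 119), 'cen': [501.3, 6.3], 'rect': [501.1, 6.2], 'size': [56.6, 130.4], 'ang': 19.3}
```

```bash
python3 -c "
from h import *
P,im,h=take('top','top1')
[print(b) for b in blobs(P,cv2.inRange(h,(130,80,60),(165,255,255)),.006)]
print(ctrl.close_job())
"
```

```text
{'px': (182, 217), 'cen': [449.6, 144.5], 'rect': [447.8, 146.2], 'size': [66.3, 103.8], 'ang': 179.2}
{'px': (303, 133), 'cen': [637.7, -138.3], 'rect': [636.6, -134.4], 'size': [66.9, 106.4], 'ang': 152.1}
the job is handed in; nothing more can be done
None
```

The job is handed in at about 33 s: all four pieces measured within about 4 mm of their places' centres and the carabiners have not moved, but I viewed 17 pictures, over the limit of 14, and the hand-in returned no verdict.

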